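# Bring a control module under the inspection camera and set its focus dial

## Robot

A 6-joint arm with a two-finger parallel gripper is mounted at the origin on the work surface. World frame = base frame: x ahead of the robot, y to its left, z up, the work surface at z = 0. Lengths are in mm, angles in rad, forces in N, time in s.
With the tool pointing down it reaches from about 350 to 975 mm from the base axis. Payload 17.4 kg.
Tool frame: the origin (TCP) lies at the very end of the fingers, on their centre line; the grasp point (between the pads) lies 19 mm behind it; z points along the fingers, y is the line along which they close (so a half turn about z gives the same grasp; the last joint's range is limited). The gripper opens to 85 mm and grips with 20 to 120 N. Pads are 22 mm wide; open, the fingers measure 114 mm over their backs; the gripper's body (76 mm by 85 mm) begins 54 mm behind the grasp point. The pads swing forward as they close: fully open they stand 13 mm farther back than shut.
Start: joints at [1.08, 0.116, 1.442, -0, 1.584, -0.038], TCP at [295.311, 606.979, 231.303] pointing down, gripper open.
Joint ranges: [-2.83, 2.83], [-0.83, 2.19], [0.07, 2.5], [-1.14, 4.28], [0.01, 3], [-2.97, 2.97]. Speed limits (rad/s): [1.89, 1.89, 2.22, 3.14, 3.14, 3.14].

## Interface

Orientations are given as a unit quaternion [w, x, y, z].
In Python, from plant import bot gives the robot as it stands.
- The arm moves only by the shell command python3 -m handwheel 'ROWS' [FORCE]. ROWS is a JSON object of lists of equal length, an entry for each row: "dp": the shift along the tool's x, y, z in cm, a list of three; "angular": the turn, a rotation vector about the tool's x, y, z in degrees, a list of three; "claw": the closure, from -1 (fully open) to 1 (shut), so that 0 is half open. In form: {"dp": [[dx, dy, dz], ...], "angular": [[wx, wy, wz], ...], "claw": [claw, ...]}. A call has 1 to 10 rows; each row shifts and turns the commanded pose from where the row before left it, along the tool's axes as they then stand; what a row does not reach is not made up. A row lasts 1/8 s, in which the tool goes at most 62.5 mm and 10.7 degrees, less where a joint would pass 70% of its speed; a pose out of reach is approached as far as the arm can. A call with a gripper value outside its range is refused whole. The fingers move at their own pace and stop on an object; FORCE is the grip in N (left out, the last holds). Time passes only in rows, so rows that do not move let the fingers close. It gives the time, the measured TCP pose, the force, the opening and the grip force at its end, in the units of the state.
- bot.get_obs(): the state, without advancing time (a new reading comes with each control period).
- bot.camera(name): name is "scene" or "top"; returns a dict with "color" (384x512x3 uint8, blue, green, red), "vertical_fov" (degrees; the focal length in pixels is half the picture's height over the tangent of half this angle, whatever the lens; pixels are square), "cx", "cy" (the principal point, pixels), "rvec" (rotation vector, rad) and "tvec" (3), from world to camera coordinates, as OpenCV has them. Camera axes: x right, y down, z forward; pixel columns grow to the right and rows downward; lengths in mm; the calibration is good to about 2 mm. A picture is of the moment at which its call begins. There is no depth.
- bot.hand_in(): hands the job in; it is judged then, once.
The state is a dict: "clock": time; "qpos": joint angles; "qd": joint speeds; "tau": joint torques, N m; "tool_pos": TCP position; "tool_rot": TCP orientation; "ft_force": force on the tool from outside, world axes, zero at the start; "ft_torque": the same for the moment, N m; "opening": opening from 0.0 (shut) to 1.0 (fully open); "gripper_force": force on a finger pad.
Only numpy, scipy, OpenCV 4.12 (cv2) and the standard library are available. Lean on these libraries where they do the work, as an engineer would, in place of code of your own. Each camera call takes 0.05 s, during which the arm holds its last target. There are 200 camera calls.

## Task

Slide the control module along its guide, without lifting it, until the round test spot on its lid sits directly under the tip of the camera's needle; then push the peg of the focus dial round until the dial's pointer lines up with the pointed steel index on the pod. Leave the module and dial there, keep off the camera and its stand, and leave the other things on the bench where they are.

Things in the scene. Friction and masses are not known exactly. Their poses are not given: they have to be found in the camera images.
- module: control module in the guide: aluminium, 150 (x) x 110 (y) x 36 mm high, yellow lid, flat ends; a black connector 34 (x) x 60 (y) mm stands on the lid, 36 to 58 mm up, 48 mm towards -x of centre. Loose, 0.3 to 0.65 kg. Origin: centre of underside; x along the guide, z up. Its connector end starts towards the robot; it must travel 50 to 100 mm along the guide's +x.
- spot (a point): centre of the round test spot (steel ring 22 mm across, with a dark disc inside) on the lid's top, 35 mm towards +x from the module's centre, 36 mm above its underside; axes as the module's
- guide: fixed guide: dark steel bed 8 mm thick, x from -190 to +170 mm, with two aluminium fences along x, tops 22 mm above the bench, 113.4 mm apart inside (the module has 1.7 mm play each side), open at both ends. Origin on the bench in its centre line; x along the guide, away from the robot within 0.15 rad. A foot at its far -y side bears the camera column.
- camera: fixed inspection camera on a column, origin and axes as the guide's. Column 22 mm thick, 280 mm high (44 mm clamp), at x +125, y -115 mm; a rod at 215 mm height carries an upright black barrel (48 mm across, 118 to 280 mm above the bench) over x +60, y 0; under it an 8 mm thick needle points down. Do not touch it.
- needle_tip (a point): the lower tip of the camera's needle, 58 mm above the bench (14 mm above the module's lid), on the guide's centre line 60 mm towards +x from its origin
- pod: the fixed round focus pod, 180 mm across, top face 32 mm above the bench, on the other side of the bench's middle from the guide. Origin on the bench on the dial's axis, z up
- dial (a joint): angle (rad) of the focus dial about the upright pod axis, counter-clockwise from above positive, 0 with the pointer along the pod's +x; stops at -2.4 and 2.4. Aluminium disc 96 mm across, top 47 mm above the bench, with a black pointer bar and an upright peg. Stiff (0.05 N m, 1.5 N at the peg), stays where left. It must turn clockwise by 0.6 to 2.7 rad.
- pointer (a point): outer end of the dial's pointer bar, 59 mm from the dial's axis, 51 mm above the bench; its x points outwards from the axis
- peg_top (a point): centre of the top of the dial's finger peg: upright cylinder 16 mm thick, 36 mm from the axis on the pointer's line, top 89 mm above the bench; free on all sides above the pointer bar (whose top is 51 mm above the bench)
- index_tip (a point): the inner point of the fixed steel index, a wedge 18 mm wide and 25 mm long on the pod's top outside the dial, its point 60 mm from the axis, top 46 mm above the bench; its x points outwards from the axis. The pointer must stop on the line from the axis to this point.
- screw_tray: shallow open steel tray 90 x 70 x 25 mm between the guide and the pod, near the robot; origin under its centre
- screwdriver: screwdriver 170 mm long with a yellow handle, lying between the guide and the pod; a bystander
- spare_module: another control module like the work (150 x 110 x 58 mm), without the round test spot, lying on the mat outside the guide; a bystander, origin under its centre
- jar: amber glass jar, 60 mm wide, 60 mm high, to the robot's right; a bystander
- brush: brush 170 mm long lying to the robot's right; a bystander
- meter: black hand multimeter 150 x 80 x 41 mm lying to the robot's left; a bystander
- wrench: steel wrench 160 mm long lying nearest the robot, to its right; a bystander

How it is judged:
By the outcome, as a careful person would: the job done as asked, in the order asked, and still so for the second after the job is handed in, with the robot touching nothing.
It also fails if it takes over 72 s, if anything falls off the work surface, if the arm or the gripper's body presses on something with over 40 N, if the wrist force passes 120 N, or if a joint passes its speed limit or range.

## Working session

There is one attempt and no reset: what is moved stays moved. The work goes in short steps, Python scripts to look and compute and a shell command to move; the robot and the scene stay as the last step left them, time stands still between calls to the robot, and variables do not carry over. Pictures are saved under pics/ and viewed, at most 10 in all, crops included, and the job is handed in when it is done.

```bash
mkdir -p pics
cat > h.py <<'E'
import numpy as np, cv2
from plant import bot
def cam(n,save=None):
    c=bot.camera(n)
    if save: cv2.imwrite(f'pics/{save}.png',c['color'])
    h=c['color'].shape[0]; f=h/2/np.tan(np.radians(c['vertical_fov'])/2)
    c['K']=np.array([[f,0,c['cx']],[0,f,c['cy']],[0,0,1.]])
    c['R']=cv2.Rodrigues(np.array(c['rvec'],float))[0]; c['t']=np.array(c['tvec'],float).ravel()
    return c
def ray(c,uv,z):
    uv=np.atleast_2d(uv).astype(float)
    d=np.c_[uv,np.ones(len(uv))]@np.linalg.inv(c['K']).T@c['R']; o=-c['R'].T@c['t']
    return o+d*((z-o[2])/d[:,2])[:,None]
def proj(c,p):
    return cv2.projectPoints(np.atleast_2d(p).astype(float),c['R'],c['t'],c['K'],None)[0][:,0]
E
python3 - <<'E'
from h import *
for n in('top','scene'):
    c=cam(n,n+'0'); print(n,c['cx'],c['cy'],c['K'][0,0],-c['R'].T@c['t'])
a=cv2.imread('pics/top0.png');cv2.imwrite('pics/top0b.png',cv2.resize(a,(800,600)))
print(bot.get_obs())
E
```

```text
top 258.5266920652279 188.8410413891793 478.1445515716896 [ 393.92941381  -21.66242107 1498.75476985]
scene 253.63003727410435 196.4911692476194 474.9429974152537 [1111.59518755  512.0786053  1225.69877188]
{'clock': 0.1, 'qpos': array([ 1.08021674e+00,  1.16475062e-01,  1.44218176e+00,  2.76946728e-05,
        1.58398648e+00, -3.78050091e-02]), 'qd': array([-0.00060887, -0.00023067, -0.00168304,  0.00055131,  0.00117057,
        0.0010039 ]), 'tau': array([ 1.78311206e-03, -7.33669853e+01, -6.33787751e+01, -1.52848411e-04,
        5.29523328e-03, -8.24274230e-05]), 'tool_pos': array([295.21678181, 606.84429901, 230.62138234]), 'tool_rot': array([-1.50543767e-04,  2.24458264e-01,  9.74483561e-01, -5.03482549e-04]), 'ft_force': array([ 0.36752941, -0.31150915,  0.08099578]), 'ft_torque': array([ 0.05075302, -0.0172306 ,  0.00465387]), 'gripper_force': 0.0, 'opening': 0.9980589761767845}
```

View pics/top0b.png

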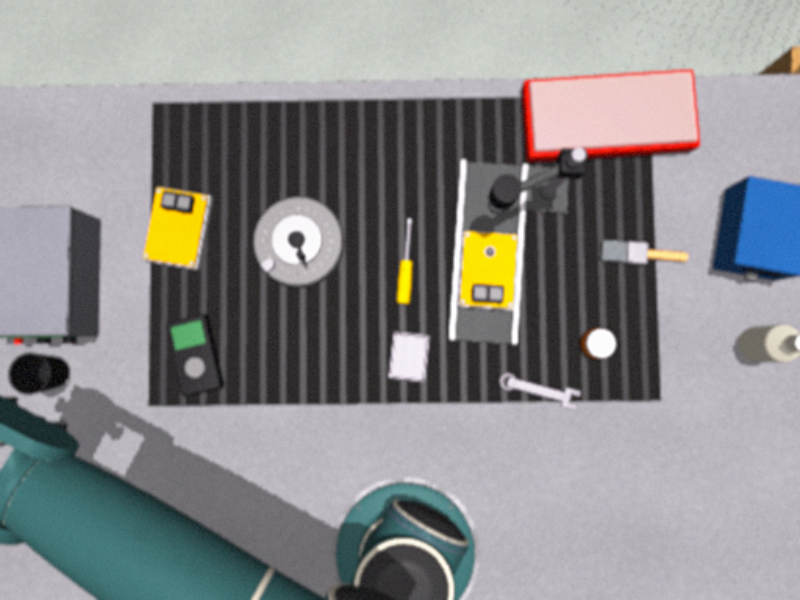

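View pics/scene0.png

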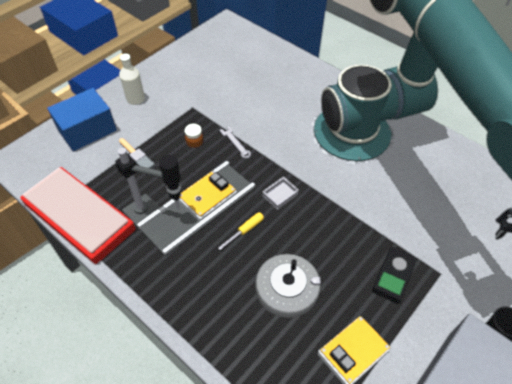

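The top picture (800 px wide) shows the module in the guide at about (489,268), with its spot at (490,252). The dial is at (297,240), its pointer runs towards (306,266), and the index is near (267,264). The scene view agrees. Next I'll make enlarged crops.

Run:
```python
import cv2,numpy as np
t=cv2.imread('pics/top0.png');s=cv2.imread('pics/scene0.png')
r=lambda a,x,y,w,h,k:cv2.resize(a[y:y+h,x:x+w],None,fx=k,fy=k,interpolation=cv2.INTER_CUBIC)
A=np.hstack([r(t,155,120,70,75,5.333),r(s,250,245,75,75,5.333)])[:300]
a=r(t,155,120,70,70,5.5);b=r(s,250,245,75,70,5.5);print(a.shape,b.shape)
cv2.imwrite('pics/pod.png',np.hstack([a,b]))
a=r(t,280,95,100,130,4);b=r(s,105,140,100,130,4)
cv2.imwrite('pics/guide.png',np.hstack([a,b]))
```

```text
(385, 385, 3) (385, 412, 3)
```

View pics/pod.png

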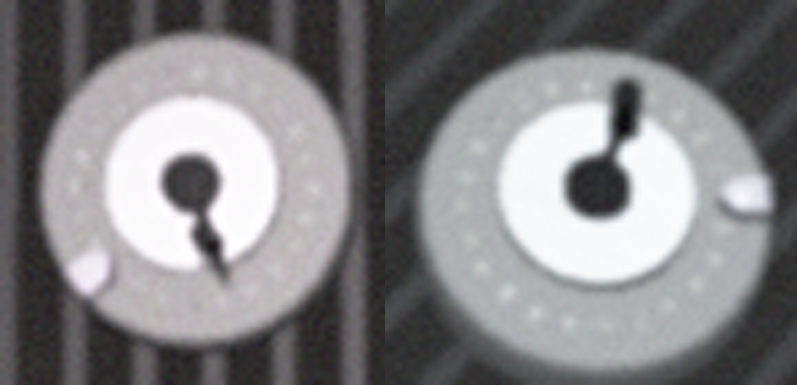

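View pics/guide.png

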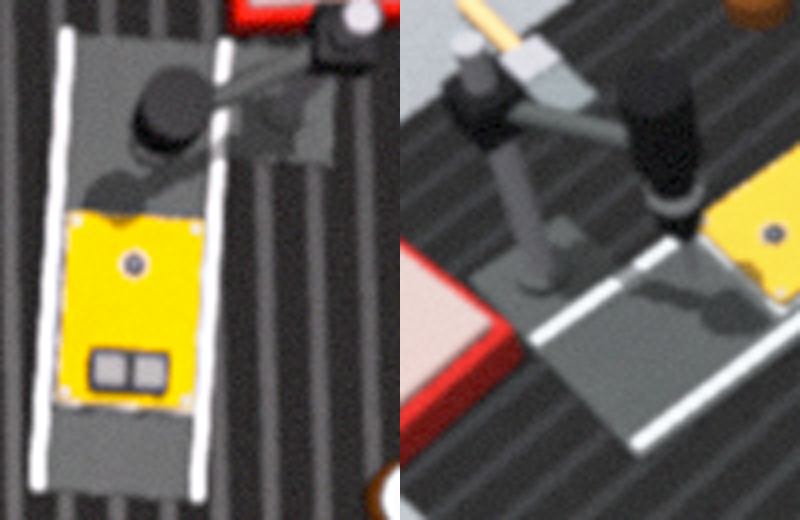

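The pod crop shows the dial centred, the peg and pointer towards the robot and slightly right, and the index wedge at lower left. The guide crop shows both white fences, with ends near crop pixels (66,30), (40,490), (225,40) and (197,500), and the spot at (133,264). Next I'll measure these.

```bash
cat > meas.py <<'E'
from h import *
def yellow(c,x0=280,x1=345,y0=95,y1=225):
    m=cv2.inRange(cv2.cvtColor(c['color'],cv2.COLOR_BGR2HSV),(20,120,90),(35,255,255))
    k=np.zeros_like(m);k[y0:y1,x0:x1]=m[y0:y1,x0:x1];return k
def spot(c):
    k=yellow(c)
    cs,h=cv2.findContours(k,cv2.RETR_CCOMP,cv2.CHAIN_APPROX_NONE)
    out=[]
    for i,q in enumerate(cs):
        if h[0][i][3]>=0 and cv2.contourArea(q)>8:
            out.append((cv2.contourArea(q),cv2.minEnclosingCircle(q)[0],(lambda M:(M['m10']/M['m00'],M['m01']/M['m00']))(cv2.moments(q))))
    return out
def fences(c):
    g=c['color'].min(2); L=[]
    for x0,x1 in((284,302),(324,340)):
        P=[]
        for r in range(106,214):
            row=g[r,x0:x1].astype(float); w=np.clip(row-150,0,None)
            if w.sum()>60: P.append(((w*np.arange(x0,x1)).sum()/w.sum(),r))
        L.append(np.array(P))
    return L
E
python3 - <<'E'
from meas import *
c=cam('top')
for s in spot(c): print(s, ray(c,s[2],44)[0])
k=yellow(c); r=cv2.minAreaRect(cv2.findNonZero(k)); 
b=ray(c,cv2.boxPoints(r),44); print('lid',r,b.round(1).tolist(),ray(c,r[0],44))
for P in fences(c):
    w=ray(c,P,22)[:,:2]
    vx,vy,x0,y0=cv2.fitLine(w.astype(np.float32),cv2.DIST_HUBER,0,.01,.01).ravel()
    if vx<0: vx,vy=-vx,-vy
    print('fence yaw',np.arctan2(vy,vx),'mean',w.mean(0),'ends',w[0],w[-1],len(w),'y at x=450',y0+(450-x0)*vy/vx)
# dial
g=c['color'].min(2); m=((g>225)*255).astype(np.uint8); k=np.zeros_like(m);k[130:172,170:210]=m[130:172,170:210]
q=max(cv2.findContours(k,cv2.RETR_EXTERNAL,cv2.CHAIN_APPROX_NONE)[0],key=cv2.contourArea)
hull=cv2.convexHull(q);e=cv2.fitEllipse(hull);print('dial',e,ray(c,e[0],47))
# pod rim + index (scene colours)
print('pointer est',ray(c,[155+228/5.5,120+283/5.5],51))
print('index est',ray(c,[155+110/5.5,120+250/5.5],46))
s=cam('scene');gs=s['color'].min(2);m=((gs>225)*255).astype(np.uint8);k=np.zeros_like(m);k[255:300,265:310]=m[255:300,265:310]
for q in cv2.findContours(k,cv2.RETR_EXTERNAL,cv2.CHAIN_APPROX_NONE)[0]:
    if cv2.contourArea(q)>200: e=cv2.fitEllipse(cv2.convexHull(q));print('dial scene',e,ray(s,e[0],47))
print('index scene',ray(s,[250+(718-385)/5.5,245+195/5.5],46),'pointer end scene',ray(s,[250+(622-385)/5.5,245+90/5.5],51),'pegtop scene?',ray(s,[250+(628-385)/5.5,245+85/5.5],89))
print('needle scene',ray(s,[105+(683-400)/4,140+237/4],58))
E
```

```text
(233.5, (311.77362060546875, 187.02735900878906), (311.615988579586, 187.33047822983582)) [ 503.46967684 -163.96190255   44.        ]
(50.0, (313.0, 160.25), (313.02, 160.34333333333333)) [ 586.20230664 -169.94668301   44.        ]
lid ((312.1782531738281, 171.73731994628906), (33.92945861816406, 48.06136703491211), 3.6913859844207764) [[481.9, -109.0, 44.0], [629.2, -121.1, 44.0], [620.9, -224.6, 44.0], [473.9, -211.8, 44.0]] [[ 551.20023686 -166.65474807   44.        ]]
fence yaw -0.08276984 mean [ 593.11064923 -109.32327794] ends [ 761.32791423 -122.63830389] [426.70603059 -95.22253303] 108 y at x=450 -97.33646
fence yaw -0.08454722 mean [ 579.66948757 -231.08080915] ends [ 759.34777504 -246.82703058] [ 425.15025931 -217.80043678] 98 y at x=450 -220.35619
dial ((189.36209106445312, 152.85556030273438), (30.173702239990234, 30.610904693603516), 36.994728088378906) [[614.3457477  208.64661172  47.        ]]
pointer est [[556.22075598 186.43360873  51.        ]]
index est [[576.19298332 252.99265159  46.        ]]
dial scene ((288.0258483886719, 279.4914855957031), (31.0089054107666, 34.641082763671875), 105.2872314453125) [[612.91841346 206.93269029  47.        ]]
index scene [[573.87711031 254.23766518  46.        ]] pointer end scene [[562.29955961 183.57738397  51.        ]] pegtop scene? [[575.9587977  194.67186801  89.        ]]
needle scene [[ 637.24510164 -210.92366389   58.        ]]
```

Run:
```python
from meas import *
c=cam('top');s=cam('scene')
g=c['color'].min(2).astype(np.float32)
u=np.array([np.cos(.0836),-np.sin(.0836)]);n=np.array([-u[1],u[0]])
# fence-brightness profile along fence at z=22
E=[]
for p0 in((593.1,-109.3),(579.7,-231.1)):
    t=np.arange(-220,220,1.);P=np.c_[np.array(p0)+t[:,None]*u,np.full(len(t),22)]
    uv=proj(c,P).astype(np.float32);v=cv2.remap(g,uv[:,0].copy(),uv[:,1].copy(),cv2.INTER_LINEAR).ravel()
    a=t[v>150];e=(np.array(p0)+a[0]*u,np.array(p0)+a[-1]*u);print(e,a[-1]-a[0]);E.append(((np.array(p0)@u)+np.array([a[0],a[-1]])))
E=np.array(E);print('along',E)
al=E.mean()+10;cen=-158.85;base=np.array([450,cen]);O=base+u*(al-base@u)
print('guide O',O,'needle',O+60*u)
sp=ray(c,spot(c)[-1][2],44)[0,:2];print('spot',sp,'travel',(O+60*u-sp)@u,'lat',(sp-O)@n)
print('needle pix scene',proj(s,[*(O+60*u),58]),'barrel bottom',proj(s,[*(O+60*u),118]))
a=s['color'][150:215,140:225];cv2.imwrite('pics/needle.png',cv2.resize(a,None,fx=8,fy=8,interpolation=cv2.INTER_CUBIC))
```

```text
(array([413.72864014, -94.26952219]), array([ 775.46088252, -124.58098578])) 363.0
(array([ 404.31467036, -216.40353281]), array([ 765.05040518, -246.63149374])) 362.0
along [[420.15547087 783.15547087]
 [420.97289295 782.97289295]]
guide O [ 599.59709488 -171.3855342 ] needle [ 659.38754816 -176.39569347]
spot [ 585.72057665 -169.87560623] travel 73.95413824074829 lat 0.34592852128556306
needle pix scene [[178.22922826 210.07265198]] barrel bottom [[175.69603165 198.28272898]]
```

View pics/needle.png

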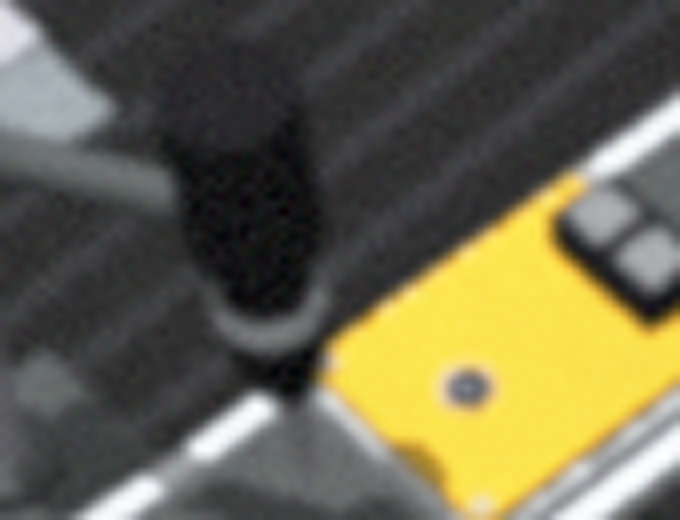

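```bash
python3 -m handwheel '{"dp":[[-2,-5,0],[-2,-5,0],[-2,-5,0],[0,-6,0],[0,-6,0],[0,-6,0],[0,-6,0],[0,-6,0],[0,-6,0]],"angular":[[0,0,-10],[0,0,-10],[0,0,-1],[0,0,0],[0,0,0],[0,0,0],[0,0,0],[0,0,0],[0,0,0]],"claw":[1,1,1,1,1,1,1,1,1]}' 40
```

```text
clock: 1.42
tool_pos: [280.7, 92.4, 231.5]
tool_rot: [0.001, 0.043, 0.999, 0.0]
ft_force: [1.1, 0.2, 1.3]
opening: 0.002
gripper_force: 0.0
```

The crop shows the needle under the barrel, ending near crop pixel (300,470), which is about (177.5,209) in the picture. The guide geometry predicts (178,210), so they agree. The needle tip is taken as (659.4,-176.4), and the module has about 74 mm to travel.

```bash
python3 -m handwheel '{"dp":[[-3.65,-4.7,0],[-3.65,-4.7,0],[-3.65,-4.7,0],[-3.65,-4.7,0],[-3.65,-4.7,0],[0,0,5],[0,0,5],[0,0,5],[0,0,0],[0,0,0]],"angular":[[0,0,0],[0,0,0],[0,0,0],[0,0,0],[0,0,0],[0,0,0],[0,0,0],[0,0,0],[0,0,0],[0,0,0]],"claw":[1,1,1,1,1,1,1,1,1,1]}'
```

```text
clock: 2.68
tool_pos: [441.9, -152.5, 83.6]
tool_rot: [0.001, 0.043, 0.999, -0.0]
ft_force: [-0.1, -0.8, 0.7]
opening: 0.0
gripper_force: 0.0
```

```bash
python3 -m handwheel '{"dp":[[0,-0.55,3],[0,0,3],[-1,0,0],[-1,0,0],[-0.8,0,0],[-0.8,0,0],[-0.8,0,0],[-0.8,0,0],[-0.8,0,0],[0,0,0]],"angular":[[0,0,0],[0,0,0],[0,0,0],[0,0,0],[0,0,0],[0,0,0],[0,0,0],[0,0,0],[0,0,0],[0,0,0]],"claw":[1,1,1,1,1,1,1,1,1,1]}'
python3 - <<'E'
from meas import *
c=cam('top')
for s in spot(c): print(s, ray(c,s[2],44)[0])
cv2.imwrite('pics/p1.png',c['color'])
E
```

```text
clock: 3.92
tool_pos: [501.0, -162.9, 21.3]
tool_rot: [0.0, 0.043, 0.999, 0.0]
ft_force: [-0.0, 0.2, 0.4]
opening: -0.002
gripper_force: 0.0
(55.5, (313.625, 149.375), (313.7177177177177, 149.1411411411411)) [ 620.73922858 -172.79701892   44.        ]
```

```bash
python3 -m handwheel '{"dp":[[-0.6,0,0],[-0.6,0,0],[-0.6,0,0],[-0.6,0,0],[-0.5,0,0],[-0.3,0,0],[-0.2,0,0],[0,0,0],[0,0,0]],"angular":[[0,0,0],[0,0,0],[0,0,0],[0,0,0],[0,0,0],[0,0,0],[0,0,0],[0,0,0],[0,0,0]],"claw":[1,1,1,1,1,1,1,1,1]}'
python3 - <<'E'
from meas import *
c=cam('top')
for s in spot(c): print(s, ray(c,s[2],44)[0])
s=cam('scene')
hsv=cv2.cvtColor(s['color'],cv2.COLOR_BGR2HSV);m=cv2.inRange(hsv,(20,120,90),(35,255,255));k=np.zeros_like(m);k[160:240,150:250]=m[160:240,150:250]
cs,h=cv2.findContours(k,cv2.RETR_CCOMP,cv2.CHAIN_APPROX_NONE)
for i,q in enumerate(cs):
    if h[0][i][3]>=0 and cv2.contourArea(q)>8:
        M=cv2.moments(q);uv=(M['m10']/M['m00'],M['m01']/M['m00']);print('scene',M['m00'],uv,ray(s,uv,44))
a=s['color'][165:230,140:225];cv2.imwrite('pics/n2.png',cv2.resize(a,None,fx=9,fy=9,interpolation=cv2.INTER_CUBIC))
E
```

```text
clock: 5.1
tool_pos: [534.4, -165.9, 21.6]
tool_rot: [0.0, 0.043, 0.999, -0.0]
ft_force: [0.5, 1.1, 0.4]
opening: -0.001
gripper_force: 0.0
```

View pics/n2.png

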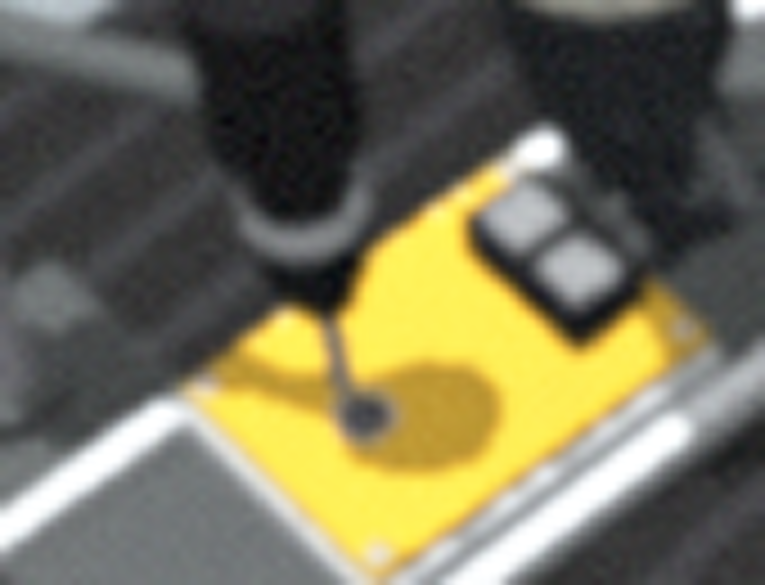

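The crop shows the needle descending to about (348,390) and the spot's dark disc at (366,415). The spot is still a few mm short, so I'll measure it using the needle's axis.

```bash
cat > fin.py <<'E'
from meas import *
u=np.array([np.cos(.0836),-np.sin(.0836)]);O=np.array([599.6,-171.4]);N=O+60*u
def go():
    s=cam('scene');im=s['color']
    J=proj(s,[[*N,44],[*(N+10*u),44],[*N,58],[*N,100]]);print('pred spot',J[0],'px per 10mm',J[1]-J[0],'tip',J[2])
    k=(im[...,2].astype(float));g=k
    # lid-bright minus dark: spot disc weight near (181,211)
    y,x=np.mgrid[206:216,175:187];w=np.clip(120-g[206:216,175:187],0,None)
    w[y<208]=0
    c=np.array([(w*x).sum()/w.sum(),(w*y).sum()/w.sum()]);print('disc',c,ray(s,c,44))
    for r in range(199,215): print(r,im[r,172:188,2])
    return s
E
python3 -c "
from fin import *
go()"
```

```text
pred spot [178.79136781 212.70564326] px per 10mm [-2.6392568   1.90857179] tip [178.2251638 210.0705688]
disc [179.99607073 210.61689587] [[ 651.78772996 -179.25322904   44.        ]]
199 [180 144  98  59  46 106 186 244 255 255 254 254 254 254 254 254]
200 [253 237 194 138  95 161 243 255 255 254 254 254 254 254 254 254]
201 [255 255 252 206 143 176 248 255 255 254 254 254 254 254 254 254]
202 [255 255 255 232 163 159 230 255 255 254 254 254 254 254 254 254]
203 [254 255 255 242 177 147 220 254 255 254 254 254 254 254 254 254]
204 [255 255 255 253 201 141 203 253 255 255 255 255 254 253 251 248]
205 [254 254 255 250 204 138 191 250 255 254 254 251 241 231 225 220]
206 [229 231 233 225 171 128 168 235 250 242 234 225 213 199 195 192]
207 [199 194 196 186 162 134 140 186 215 207 192 195 195 187 191 189]
208 [192 190 194 187 174 144 127 142 157 160 168 180 186 191 192 188]
209 [212 200 200 192 179 155 114  99 100 110 134 162 183 192 189 190]
210 [243 232 226 211 187 149 101  80  71  74 100 145 177 191 193 188]
211 [254 253 252 243 225 169 100  74  78  69  94 144 172 188 188 189]
212 [254 254 254 255 251 210 137  88  86  94 119 154 180 189 191 191]
213 [254 254 254 255 255 240 185 136 124 140 156 176 189 191 193 194]
214 [254 254 254 254 255 253 226 182 164 167 182 185 188 189 190 190]
```

```bash
python3 -m handwheel '{"dp":[[-0.25,0,0],[-0.2,0,0],[-0.08,0,0],[0,0,0],[0,0,0]],"angular":[[0,0,0],[0,0,0],[0,0,0],[0,0,0],[0,0,0]],"claw":[1,1,1,1,1]}'
python3 - <<'E'
from fin import *
s=go()
# bias of scene vs top, using first picture's spot
im=cv2.imread('pics/scene0.png')[...,2].astype(float)
y,x=np.mgrid[192:206,190:206];w=np.clip(150-im[192:206,190:206],0,None);c=((w*x).sum()/w.sum(),(w*y).sum()/w.sum())
print('scene initial spot',c,ray(s,c,44),'top said 585.9,-169.9')
t=cam('top');k=yellow(t);r=cv2.minAreaRect(cv2.findNonZero(k));print(r,ray(t,r[0],44),ray(t,cv2.boxPoints(r),44).round(1).tolist())
a=s['color'][165:230,140:225];cv2.imwrite('pics/n3.png',cv2.resize(a,None,fx=9,fy=9,interpolation=cv2.INTER_CUBIC))
E
```

```text
clock: 5.88
tool_pos: [539.6, -166.3, 21.4]
tool_rot: [0.0, 0.043, 0.999, -0.0]
ft_force: [-0.4, 0.5, -0.4]
opening: 0.0
gripper_force: 0.1
pred spot [178.79136781 212.70564326] px per 10mm [-2.6392568   1.90857179] tip [178.2251638 210.0705688]
disc [178.98403194 211.5508982 ] [[ 656.13905408 -179.03596031   44.        ]]
199 [180 145 100  60  51 104 187 242 255 254 254 254 254 254 254 254]
200 [254 237 194 136  95 161 242 255 255 254 254 254 254 254 254 254]
201 [255 255 250 209 137 177 249 255 255 254 254 254 254 254 254 254]
202 [255 255 255 233 160 156 235 255 255 254 254 254 254 254 254 254]
203 [254 255 255 245 178 148 221 254 255 254 254 254 254 254 254 254]
204 [255 255 255 252 203 146 204 252 255 254 255 254 254 253 251 247]
205 [253 254 255 249 198 135 190 249 255 254 254 251 242 233 227 221]
206 [230 231 230 222 174 130 168 233 249 242 233 225 211 200 194 194]
207 [196 198 196 189 162 129 141 186 217 209 199 193 190 189 189 187]
208 [193 189 196 187 176 148 134 161 182 186 189 192 193 189 191 190]
209 [220 200 197 190 175 148 121 138 155 171 182 189 189 193 191 192]
210 [243 233 227 205 168 123  89  95 111 141 174 189 191 192 191 190]
211 [254 254 251 232 170 104  71  62  69 112 155 179 188 192 190 190]
212 [254 255 255 243 185 111  80  67  67 108 153 183 190 197 190 195]
213 [254 254 254 252 227 154 102  78  93 128 168 182 189 189 191 185]
214 [254 254 254 255 250 222 167 134 144 163 183 191 191 192 189 192]
scene initial spot (np.float64(198.24489795918367), np.float64(198.08503401360545)) [[ 582.66145496 -171.59145467   44.        ]] top said 585.9,-169.9
((314.9053955078125, 135.06756591796875), (34.35938262939453, 19.23468017578125), 9.462323188781738) [[ 664.28190659 -177.34565785   44.        ]] [[644.5, -120.1, 44.0], [703.3, -130.9, 44.0], [684.1, -234.6, 44.0], [625.4, -223.5, 44.0]]
```

View pics/n3.png

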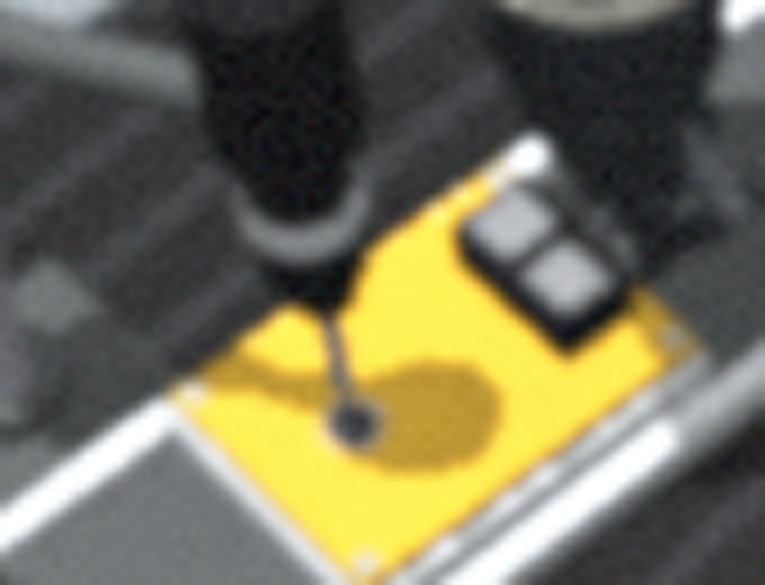

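The needle now ends at the upper edge of the spot's disc at crop (354,424), as the 14 mm height gap should make it look. The top and scene estimates agree to about 1 mm, so I'll nudge 0.5 mm more and retreat.

```bash
python3 -m handwheel '{"dp":[[-0.05,0,0],[0,0,0],[0,0,0],[1,0,0],[2,0,0],[0,0,-5],[0,0,-6],[0,0,-6],[0,0,0]],"angular":[[0,0,0],[0,0,0],[0,0,0],[0,0,0],[0,0,0],[0,0,0],[0,0,0],[0,0,0],[0,0,0]],"claw":[1,1,1,1,1,1,1,1,1]}'
python3 - <<'E'
from fin import *
s=cam('scene')
y,x=np.mgrid[209:216,175:186];w=np.clip(130-s['color'][209:216,175:186,2].astype(float),0,None)
c=np.array([(w*x).sum()/w.sum(),(w*y).sum()/w.sum()]);print(c,ray(s,c,44)+[3.2,1.7,0],'N',N,'needle line u',177.06+.215*(c[1]-205))
# dial: refine pointer / index angles from top
t=cam('top');im=t['color'];C=np.array([613.6,207.8])
def polar(r,z,ch=None):
    a=np.radians(np.arange(90,270,1.));P=np.c_[C[0]+r*np.cos(a),C[1]+r*np.sin(a),np.full(len(a),z)]
    uv=proj(t,P).astype(np.float32);return np.degrees(a),cv2.remap(im.min(2).astype(np.float32),uv[:,0].copy(),uv[:,1].copy(),cv2.INTER_LINEAR).ravel()
for r in(40,44,52,56):
    a,v=polar(r,51);w=np.clip((200 if r<47 else 110)-v,0,None)*(a>150);print('ptr',r,(w*a).sum()/w.sum(),v.min())
for r in(64,68,72,76,80):
    a,v=polar(r,46);w=np.clip(v-195,0,None)*(a<160);print('idx',r,(w*a).sum()/max(w.sum(),1),v[a<160].max())
E
```

```text
clock: 7.1
tool_pos: [511.3, -164.2, 196.7]
tool_rot: [0.004, 0.043, 0.999, -0.001]
ft_force: [-0.4, -0.8, -1.3]
opening: 0.002
gripper_force: 0.0
[178.87721692 211.54570259] [[ 659.53956206 -177.58807939   44.        ]] N [ 659.39045329 -176.41015927] needle line u 178.46732605729878
ptr 40 196.56295405424746 49.140625
ptr 44 196.33400747612814 67.94336
ptr 52 198.8419481674942 94.0625
ptr 56 nan 125.0
idx 64 126.88459784294221 219.34766
idx 68 128.45101184629266 238.0625
idx 72 129.12206675411747 241.15625
idx 76 129.12063170372636 237.61719
idx 80 129.251742509907 236.9375<stdin>:11: RuntimeWarning: invalid value encountered in scalar divide
```

The module is done: the spot is within about 1 mm of the needle. Now the dial. The pointer is at about 199° and the index at 129°, so the peg needs about a 70° clockwise push.

```bash
python3 -m handwheel '{"dp":[[-0.83,5.62,0],[-0.83,5.62,0],[-0.83,5.62,0],[-0.83,5.62,0],[-0.83,5.62,0],[-0.83,5.62,0],[0,0,3],[0,0,3],[0,0,3],[0,0,0]],"angular":[[0,0,0],[0,0,0],[0,0,0],[0,0,0],[0,0,0],[0,0,0],[0,0,-8],[0,0,-8],[0,0,-8],[0,0,0]],"claw":[1,1,1,1,1,1,1,1,1,1]}'; python3 -m handwheel '{"dp":[[0,0,0]],"angular":[[0,0,0]],"claw":[1]}'; python3 -c "
from plant import bot
print(bot.get_obs()['qpos'])"
```

```text
clock: 8.45
tool_pos: [586.9, 167.5, 97.6]
tool_rot: [-0.003, -0.165, 0.986, -0.0]
ft_force: [0.0, 0.2, -0.0]
opening: -0.0
gripper_force: 0.0
clock: 8.57
tool_pos: [588.9, 167.9, 101.9]
tool_rot: [0.0, -0.164, 0.986, 0.0]
ft_force: [-0.4, -0.5, 0.7]
opening: 0.0
gripper_force: 0.0
[ 2.36033009e-01  4.52375034e-02  1.72927906e+00  3.87983601e-05
  1.36703853e+00 -1.66409629e+00]
```

```bash
python3 -m handwheel '{"dp":[[0,0,2],[0,0,2],[0,0.8,0],[0.178,0.322,0],[0.178,0.322,0],[0.178,0.322,0],[0.178,0.322,0],[0.178,0.322,0],[0.178,0.322,0],[0,0,0]],"angular":[[0,0,0],[0,0,0],[0,0,0],[0,0,5],[0,0,5],[0,0,5],[0,0,5],[0,0,5],[0,0,5],[0,0,0]],"claw":[1,1,1,1,1,1,1,1,1,1]}'; python3 -m handwheel '{"dp":[[0.178,0.322,0],[0.178,0.322,0],[0.178,0.322,0],[0.178,0.322,0],[0,0,0],[0,0,0]],"angular":[[0,0,5],[0,0,5],[0,0,5],[0,0,5],[0,0,0],[0,0,0]],"claw":[1,1,1,1,1,1]}'
python3 - <<'E'
from h import *
r=lambda a,x,y,w,h,k:cv2.resize(a[y:y+h,x:x+w],None,fx=k,fy=k,interpolation=cv2.INTER_CUBIC)
t=cam('top')['color'];s=cam('scene')['color']
cv2.imwrite('pics/d1.png',np.hstack([r(t,155,120,70,70,5.5),r(s,250,245,75,70,5.5)]))
E
```

```text
clock: 9.82
tool_pos: [573.5, 193.8, 61.8]
tool_rot: [0.0, 0.095, 0.995, 0.0]
ft_force: [0.2, -0.5, 0.5]
opening: 0.0
gripper_force: 0.0
clock: 10.58
tool_pos: [570.9, 207.7, 61.5]
tool_rot: [0.0, 0.265, 0.964, 0.0]
ft_force: [0.3, 0.0, -0.0]
opening: -0.001
gripper_force: 0.0
```

View pics/d1.png

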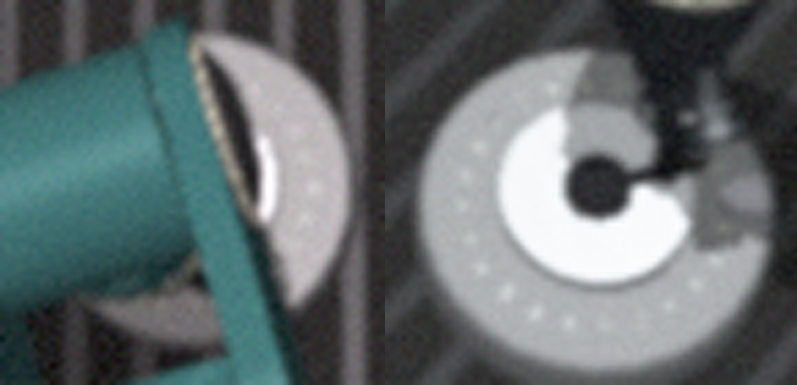

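The top view is blocked by the arm. In the scene view the pointer is turning and its bar leaves the hub towards (690,165), still short of the index at (740,195). I'll measure its angle in the scene view.

```bash
cat > ang.py <<'E'
from h import *
def angs(n,ptr,idx,show=0,C=None):
    s=cam(n);im=s['color'].min(2).astype(np.float32)
    if C is None: C={'scene':(612.9,206.9),'top':(614.3,208.6)}[n]
    def prof(r,z):
        a=np.arange(90,230,1.);q=np.radians(a);P=np.c_[C[0]+r*np.cos(q),C[1]+r*np.sin(q),np.full(len(a),z)]
        uv=proj(s,P).astype(np.float32);return a,cv2.remap(im,uv[:,0].copy(),uv[:,1].copy(),cv2.INTER_LINEAR).ravel()
    for r in ptr:
        a,v=prof(r,51 if r>18 else 51);w=np.clip(110-v,0,None);print(n,'ptr',r,round((w*a).sum()/max(w.sum(),1),1),'dark',a[v<90][[0,-1]] if (v<90).any() else None)
    for r in idx:
        a,v=prof(r,46);w=np.clip(v-190,0,None)*(a<150);print(n,'idx',r,round((w*a).sum()/max(w.sum(),1),1))
E
python3 -c "
from ang import *
angs('scene',[22,24,26,28,30],[])"
```

```text
scene ptr 22 150.5 dark [144. 157.]
scene ptr 24 149.6 dark [143. 156.]
scene ptr 26 149.1 dark [142. 156.]
scene ptr 28 148.7 dark [141. 156.]
scene ptr 30 148.6 dark [140. 157.]
```

```bash
python3 -m handwheel '{"dp":[[0.178,0.322,0],[0.178,0.322,0],[0.178,0.322,0],[0,0,0],[0,0,0],[0,-1.5,0],[0,0,-6],[0,-6,-6],[0,-6,0],[0,-6,0]],"angular":[[0,0,5],[0,0,5],[0,0,5],[0,0,0],[0,0,0],[0,0,0],[0,0,0],[0,0,0],[0,0,0],[0,0,0]],"claw":[1,1,1,1,1,1,1,1,1,1]}'; python3 -m handwheel '{"dp":[[0,-3,0],[0,0,0]],"angular":[[0,0,0],[0,0,0]],"claw":[1,1]}'
python3 - <<'E'
from ang import *
angs('scene',[20,22,24,26,28,54,57],[62,66,70,74,78])
angs('top',[20,22,24,26,28,54,57],[62,66,70,74,78])
r=lambda a,x,y,w,h,k:cv2.resize(a[y:y+h,x:x+w],None,fx=k,fy=k,interpolation=cv2.INTER_CUBIC)
t=cam('top')['color'];s=cam('scene')['color']
cv2.imwrite('pics/d2.png',np.hstack([r(t,155,120,70,70,5.5),r(s,250,245,75,70,5.5)]))
E
```

```text
clock: 11.98
tool_pos: [441.6, 92.7, 165.7]
tool_rot: [0.0, 0.39, 0.921, 0.0]
ft_force: [-0.2, 0.3, 1.4]
opening: -0.002
gripper_force: 0.0
clock: 12.22
tool_pos: [420.5, 71.8, 165.8]
tool_rot: [0.001, 0.391, 0.92, 0.0]
ft_force: [1.5, -0.6, -0.1]
opening: 0.001
gripper_force: 0.0
scene ptr 20 134.5 dark [130. 140.]
scene ptr 22 134.3 dark [130. 138.]
scene ptr 24 134.1 dark [130. 138.]
scene ptr 26 134.5 dark [131. 137.]
scene ptr 28 134.6 dark [131. 138.]
scene ptr 54 132.9 dark None
scene ptr 57 0.0 dark None
scene idx 62 114.2
scene idx 66 128.8
scene idx 70 131.8
scene idx 74 132.0
scene idx 78 132.1
top ptr 20 133.3 dark None
top ptr 22 134.4 dark None
top ptr 24 0.0 dark None
top ptr 26 0.0 dark None
top ptr 28 133.6 dark None
top ptr 54 135.0 dark [134. 136.]
top ptr 57 135.1 dark None
top idx 62 125.7
top idx 66 127.6
top idx 70 129.7
top idx 74 130.0
top idx 78 130.0
```

View pics/d2.png

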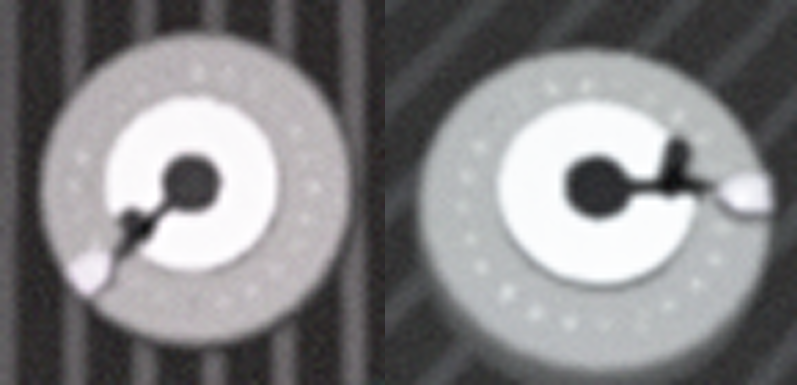

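The crop shows the pointer nearly on the index: top pointer about 134.5°, index about 130–132°. I'll pin down the index angle from the wedge blob and pod rim in the first pictures.

Run:
```python
from ang import *
for n,box,C0 in(('top',(155,120,70,70),(614.3,208.6)),('scene',(322,245,0,0),(612.9,206.9))):
    c=cam(n);im=cv2.imread(f'pics/{n}0.png');now=c['color']
    x0,y0,w,h=(155,120,70,70) if n=='top' else (245,240,85,80)
    def up(I):
        k=6;return cv2.resize(I[y0:y0+h,x0:x0+w],None,fx=k,fy=k,interpolation=cv2.INTER_CUBIC)
    back=lambda p:(np.asarray(p)+.5)/6-.5+[x0,y0]
    g=up(im).min(2)
    # white dial and index wedge
    for th in(205,215,225):
        for q in cv2.findContours(((g>th)*255).astype(np.uint8),cv2.RETR_EXTERNAL,cv2.CHAIN_APPROX_NONE)[0]:
            A=cv2.contourArea(q)
            if A>8000: C=ray(c,back(cv2.fitEllipse(cv2.convexHull(q))[0]),47)[0,:2];print(n,th,'dial',C)
            elif A>700:
                P=ray(c,back(q[:,0]),46)[:,:2];d=P-C0;M=cv2.moments(q);m=ray(c,back([M['m10']/M['m00'],M['m01']/M['m00']]),46)[0,:2]-C0
                R=np.hypot(*d.T);i=np.argsort(R)[:8];t=d[i].mean(0)
                print(n,th,'wedge A',A,'centroid',np.hypot(*m),np.degrees(np.arctan2(m[1],m[0])),'tip',np.hypot(*t),np.degrees(np.arctan2(t[1],t[0])),'max',R.max())
```

```text
top 205 wedge A 1219.0 centroid 74.09209561067334 129.66519496441794 tip 62.60147750384728 128.8611043203303 max 84.45615880033341
top 205 dial [614.52747673 208.84658721]
top 215 wedge A 1005.0 centroid 74.33534503775074 129.95073761816954 tip 63.74380939609435 128.7600570715452 max 83.73742516717923
top 215 dial [614.40556757 208.77793688]
top 225 wedge A 767.0 centroid 74.56787547397194 130.21225157822252 tip 65.17432014558266 129.33536268456743 max 82.75599873322281
top 225 dial [614.22317387 208.76518892]
scene 205 wedge A 1111.0 centroid 73.9761215149267 132.00114757222917 tip 63.81877937181955 132.59295947008331 max 82.82022693932703
scene 205 dial [612.35102677 206.6117498 ]
scene 215 wedge A 901.0 centroid 73.96264991649062 131.77143011804742 tip 65.01257176587224 132.5777019360319 max 81.97517798981056
scene 215 dial [612.55513373 206.7125135 ]
scene 225 dial [612.63506774 206.76179782]
```

```bash
python3 -m handwheel '{"dp":[[0,5,0],[0,5,0],[0,5,0],[0,3.5,0],[0,0,5],[0,0,5],[0,0,0],[0,0,0]],"angular":[[0,0,0],[0,0,0],[0,0,0],[0,0,0],[0,0,0],[0,0,0],[0,0,0],[0,0,0]],"claw":[1,1,1,1,1,1,1,1]}'
```

```text
clock: 13.52
tool_pos: [555.7, 202.2, 67.5]
tool_rot: [0.001, 0.39, 0.921, 0.0]
ft_force: [1.1, 0.3, 0.6]
opening: -0.003
gripper_force: 0.0
```

```bash
python3 -m handwheel '{"dp":[[0,1,0.5],[0,0.9,0],[0,0.45,0],[0.12,0.2,0],[0,0,0],[0,0,0],[0,-2,0],[0,-1,-6],[0,-6,-6],[0,-6,0]],"angular":[[0,0,0],[0,0,0],[0,0,0],[0,0,3.2],[0,0,0],[0,0,0],[0,0,0],[0,0,0],[0,0,0],[0,0,0]],"claw":[1,1,1,1,1,1,1,1,1,1]}'; python3 -m handwheel '{"dp":[[0,-6,0],[0,-3,0],[0,0,0]],"angular":[[0,0,0],[0,0,0],[0,0,0]],"claw":[1,1,1]}'
python3 - <<'E'
from ang import *
angs('scene',[20,22,24,26,28,54],[70,74,78])
angs('top',[20,22,28,54,57],[70,74,78])
r=lambda a,x,y,w,h,k:cv2.resize(a[y:y+h,x:x+w],None,fx=k,fy=k,interpolation=cv2.INTER_CUBIC)
t=cam('top')['color'];s=cam('scene')['color']
cv2.imwrite('pics/d3.png',np.hstack([r(t,160,140,40,40,10),r(s,285,265,40,40,10)]))
E
```

```text
clock: 14.78
tool_pos: [471.3, 132.4, 168.5]
tool_rot: [0.002, 0.415, 0.91, 0.002]
ft_force: [-0.5, -0.3, 0.1]
opening: 0.002
gripper_force: 0.0
clock: 15.15
tool_pos: [402.0, 72.8, 165.4]
tool_rot: [0.001, 0.416, 0.909, 0.001]
ft_force: [-0.2, 1.0, 0.3]
opening: -0.002
gripper_force: 0.0
scene ptr 20 131.1 dark [129. 132.]
scene ptr 22 131.0 dark [130. 131.]
scene ptr 24 131.0 dark [130. 131.]
scene ptr 26 131.2 dark [130. 132.]
scene ptr 28 131.8 dark [130. 133.]
scene ptr 54 129.6 dark [128. 131.]
scene idx 70 131.9
scene idx 74 131.9
scene idx 78 132.2
top ptr 20 131.3 dark None
top ptr 22 133.5 dark None
top ptr 28 132.6 dark None
top ptr 54 132.5 dark None
top ptr 57 0.0 dark None
top idx 70 129.6
top idx 74 130.2
top idx 78 129.9
```

View pics/d3.png

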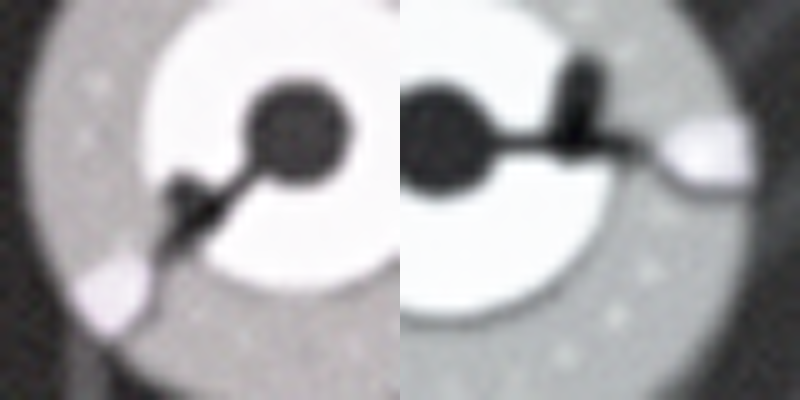

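The last crop shows the pointer bar running straight into the middle of the index wedge in both views. The two views bracket zero (+2.7° and -0.8°), and the bar extended passes through the wedge centroid at (113,297). I'm handing in.

```bash
python3 -c "
from plant import bot
print(bot.hand_in())"
```

```text
the job is handed in; nothing more can be done
None
```

I slid the module until its spot sat under the needle (about 1 mm off by measurement), then turned the dial until its pointer met the index (about 1° off; the two views read +2.7° and -0.8°), and handed the job in at about 15 s.

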